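# Square a drawer front against the bench dogs and clamp it

### The arm

A 6-joint arm with a two-finger parallel gripper is mounted at the origin on the work surface. World frame = base frame: x ahead of the robot, y to its left, z up, the work surface at z = 0. Lengths are in m, angles in degrees, forces in N, time in s.
With the tool pointing down it reaches from about 0.3 to 0.85 m from the base axis. Payload 4.2 kg.
Tool frame: the origin (TCP) lies at the centre of the arm's flange, where the gripper is bolted on; the fingertips stand 191 mm ahead of it and the grasp point (between the pads) lies 172 mm ahead of it (bot.grip_point_offset is the distance from the TCP to the grasp point, in m); z points along the fingers, y is the line along which they close (so a half turn about z gives the same grasp; the last joint's range is limited). The gripper opens to 91 mm and grips with 3 to 60 N. Pads are 32 mm wide; open, the fingers measure 118 mm over their backs; the gripper's body (76 mm by 178 mm) begins 60 mm behind the grasp point.
Start: joints at [-70.015, 18.312, 89.639, -0, 72.044, -1.146], TCP at [0.207, -0.536, 0.405] pointing down, gripper open.
Joint ranges: [-177.97, 177.97], [-48.28, 115.42], [12.27, 149.76], [-77.06, 257.06], [2.81, 150.46], [-146.56, 146.56]. Speed limits (degrees/s): [147.25, 147.25, 180, 180, 180, 180].

### API

Orientations are given as a 3x3 rotation matrix whose columns are the frame's x, y, z axes.
In Python, from rig import status, imaging, workorder, models, bot gives the robot as it stands.
- The arm moves only by the shell command python3 -m crank 'ROWS' [OPENING] [FORCE]. ROWS is JSON, a list of rows, each a list of 6 numbers: the shift along the world's x, y, z scaled (see below), then the turn, a rotation vector about the world's x, y, z scaled (see below). In form: [[dx, dy, dz, rx, ry, rz], ...]. A call has exactly 8 rows; each row is the pose to reach, as a shift and turn from the pose commanded when the call began, turning the shorter way round; what a row does not reach only later rows make up. The controller multiplies each number of a shift by 100 mm and each number of a turn by 360 degrees. A row lasts 1/10 s, in which the tool goes at most 50 mm and 8.59 degrees, less where a joint would pass 70% of its speed; a pose out of reach is approached as far as the arm can. A call with a number of a shift or a turn outside -1 to 1 is refused whole. A call with a gripper value outside its range is refused whole. OPENING is the opening, from 0 (shut) to 1 (fully open), set as the call begins (- or left out, the last holds). The fingers move at their own pace and stop on an object; FORCE is the grip in N (left out, the last holds). Time passes only in rows, so rows that repeat a pose let the fingers close, or fill a call up. It gives the time, the measured TCP pose, the force, the opening and the grip force at its end, in the units of the state.
- status.get_state(): the state, without advancing time (a new reading comes with each control period).
- imaging.snapshot(name): name is "scene" or "top" or "wrist"; returns the picture (420x560x3 uint8, red, green, blue); there is no depth.
- imaging.camera_model(name): a dict with "intrinsics" (3x3 intrinsics, pixels), "world_from_camera" (4x4, takes a point from camera to world coordinates). Camera axes: x right, y up, looking along -z (the intrinsics and any distortion apply to the point x, -y, -z); pixel columns grow to the right and rows downward; lengths in m; the calibration is good to about 2 mm. The wrist camera is an equidistant fisheye: a pixel r from the principal point sees the ray r / f radians off the axis. A picture is of the moment at which its call begins: read the wrist's pose just before it. camera_model takes no time and is no camera call; for the wrist camera it gives the pose at the moment of the call.
- workorder.hand_in(): hands the job in; it is judged then, once.
Trained networks look in the newest picture that a camera, given by its name, has taken for a name from the list of things; names that differ only in an ending like _2 or _b are one class to them, and where a whole thing is asked for, a point or a joint stands for the part that bears it (a point fixed in the world has none). Each returns a list of dicts, best first, with "conf" (0 to 1); they miss things now and then, are a little off and sometimes report something else, mostly with a low value. They report only what shows in the picture. A call takes as long as a camera call. They do not tell look-alikes from the thing itself.
- models.find_in(label, camera): "position" ([x, y, z] in m, in the coordinates of the camera as it stood for that picture, good to about 4 mm: the middle of the surface that is visible of it).
- models.silhouettes(label, camera): "region" (420x560 bool, what is visible of it).
The state is a dict: "time_s": time; "joint_pos": joint angles; "dq": joint speeds; "joint_torque": joint torques, N m; "tool_pos": TCP position; "tool_rot": TCP orientation; "contact_force": force on the tool from outside, world axes, zero at the start; "ft_torque": the same for the moment, N m; "gripper_width": opening from 0.0 (shut) to 1.0 (fully open); "finger_force": force on a finger pad.
Only numpy, scipy, OpenCV 4.12 (cv2) and the standard library are available. Lean on these libraries where they do the work, as an engineer would, in place of code of your own. Each camera call takes 0.05 s, during which the arm holds its last target. There are 200 camera calls.

### The job

The plywood drawer front lies askew on the white jig board with one corner at the near dog. Push its opposite corner round, so that it swings about that dog, until its long edge sits flush against both dogs of the pair, and slide it along them until its end touches the end dog; then throw the toggle clamp's handle fully down so that its pad holds the panel there. Keep the panel flat on the board and leave the other things on the bench alone.

Things in the scene. Friction and masses are not known exactly. Their poses are not given: they have to be found in the camera images.
- jig: White-faced jig board 340 (x) x 420 (y) x 18 mm, screwed down. Origin: centre of its underside; z up. It carries three steel dogs and a toggle clamp. The finished panel lies on the +y side of the dog pair: lower long edge on y = 0 of this frame, its +x end on x = +90 mm, centre at x = 0, y = +70 mm, long sides along x.
- dog_near (a point): Centre of the top of the near dog of the pair (x = -60, y = -10 mm in the board's frame): upright steel pin of 20 mm diameter, 28 mm high above the board. The panel's corner starts at this dog.
- dog_far (a point): Centre of the top of the far dog of the pair (x = +30, y = -10 mm in the board's frame), same size.
- dog_end (a point): Centre of the top of the end dog (x = +100, y = +45 mm in the board's frame), same size. The panel's +x end stops against it. A panel pressed against this dog while still askew wedges there; pushed in from its -x end at y = 70 to 90 mm of the board it stays on the pair.
- panel_center (a point): Centre (half-way up) of the loose plywood drawer front, 180 (x, long) x 140 (y) x 18 mm, 0.3 kg, too wide to grip. It starts turned 0.35 to 0.7 rad anticlockwise from above, its -y long side at the near dog (up to 6 mm off) 26 to 32 mm from its -x end. Push the +x +y corner, on the +y side; it also creeps up to 40 mm towards -x as it turns, and slides under 2 to 5 N.
- clamp_handle (a joint): Toggle clamp's handle, rad: 0 open (handle raised 1.2 above level, leaning to -y; pad arm raised 1.2), 1.2 fully closed (handle level towards -y of the board, pad arm level over the panel). Stays where left; takes 2 to 5 N at the grip, locks past 1.17. Starts at 0 to 0.1. Open, the handle's end is 180 mm and the arm's 155 mm above the bench, on the -y side of the dogs.
- handle_grip (a point): Point on the middle of the handle's black rubber grip, 95 mm from the handle's hinge. The grip is 24 mm wide (along the hinge axis), 17 mm thick and 85 mm long (55 to 140 mm from the hinge). It moves with the handle; its z axis points up when the handle is open as built (joint 0).
- handle_hinge (a point): Hinge of the handle, on the board at x = 0, y = -90 mm, 51 mm above the bench; the hinge axis is the board's x. As the joint grows the grip comes down towards -y of the board; closed, the grip's middle line is 51 mm above the bench (33 mm above the board).
- clamp_arm: The clamp's pad arm: steel bar pair, about 105 mm long, hinged at x = 0, y = -50 mm of the board, 51 mm above the bench, driven by the handle through a toggle link. Closed, it lies level towards +y and its round rubber pad presses on the panel's top 45 mm from the panel's lower edge. Origin: its hinge.
- tape: Bystander: yellow tape measure 68 x 64 x 38 mm lying on the board's corner beside the clamp. Origin: centre of its underside.
- glue: Bystander: white glue bottle 68 mm diameter, 190 mm tall, standing on the bench. Origin: centre of its underside.
- hammer: Bystander: hammer 300 mm long lying on the bench.
- square: Bystander: steel combination square 300 mm long lying on the bench.
There are look-alikes about, which are no part of the job. Leave any purple or red look-alike of the part that bears panel_center alone.

How it is judged:
By the outcome, as a careful person would: the job done as asked, in the order asked, and still so for the second after the job is handed in, with the robot touching nothing.
It also fails if it takes over 67 s, if anything falls off the work surface, if the arm or the gripper's body presses on something with over 40 N, if the wrist force passes 120 N, or if a joint passes its speed limit or range.

## Working session

There is one attempt and no reset: what is moved stays moved. The work goes in short steps, Python scripts to look and compute and a shell command to move; the robot and the scene stay as the last step left them, time stands still between calls to the robot, and variables do not carry over. Pictures are saved under pics/ and viewed, at most 10 in all, crops included, and the job is handed in when it is done.

```bash
ls; mkdir -p pics
cat > h.py <<'E'
import numpy as np, cv2
from rig import status, imaging, workorder, models, bot
def cam(n):
    m=imaging.camera_model(n); return np.array(m["intrinsics"]),np.array(m["world_from_camera"])
def find(label,n,T=None):
    if T is None: T=cam(n)[1]
    return [(round(d["conf"],2),np.round((T@np.r_[d["position"],1])[:3],4)) for d in models.find_in(label,n)]
def proj(n,P):
    K,T=cam(n); p=np.linalg.inv(T)@np.r_[P,1]; v=K@np.array([p[0],-p[1],-p[2]]); return v[:2]/v[2]
def ray(n,u,v,z):
    K,T=cam(n); d=np.linalg.inv(K)@np.array([u,v,1]); d=T[:3,:3]@np.array([d[0],-d[1],-d[2]]); o=T[:3,3]
    return o+d*(z-o[2])/d[2]
def save(n,f):
    im=np.array(imaging.snapshot(n)); cv2.imwrite('pics/'+f,im[:,:,::-1]); return im
E
python3 - <<'E'
from h import *
for n in("scene","top"):
    save(n,n+'0.png'); print(n)
    for l in["jig","dog_near","dog_far","dog_end","panel_center","handle_grip","handle_hinge","clamp_arm","tape","glue"]:
        r=find(l,n); print(l,[(c,p.tolist()) for c,p in r[:4]])
s=status.get_state(); print(s["time_s"],s["tool_pos"],np.round(s["tool_rot"],3).tolist(),bot.grip_point_offset)
E
```

```text
pics
scene
jig [(0.85, [0.6073, -0.0178, 0.0195])]
dog_near []
dog_far [(0.73, [0.6121, -0.0167, 0.0168])]
dog_end [(0.76, [0.6064, -0.0198, 0.0137])]
panel_center [(0.66, [0.2563, 0.3327, 0.0145]), (0.62, [0.5146, 0.0783, 0.0319]), (0.62, [0.1611, -0.2827, 0.0118]), (0.57, [0.5842, -0.144, 0.125])]
handle_grip [(0.66, [0.5821, -0.1457, 0.1232]), (0.55, [0.5934, 0.4585, 0.002])]
handle_hinge [(0.77, [0.611, -0.0179, 0.0164])]
clamp_arm [(0.53, [0.5788, -0.0413, 0.1204])]
tape [(0.97, [0.7105, -0.1409, 0.05]), (0.53, [0.5934, 0.4581, 0.0052])]
glue [(0.79, [0.3218, -0.3981, 0.0919])]
top
jig [(0.9, [0.5805, -0.0604, 0.0207]), (0.33, [0.6287, -0.4618, 0.0232])]
dog_near [(0.81, [0.5805, -0.0589, 0.016]), (0.28, [0.4986, 0.0648, 0.0343])]
dog_far [(0.94, [0.5873, -0.0528, 0.0157])]
dog_end [(0.66, [0.5827, -0.0615, 0.0142])]
panel_center [(0.91, [0.2465, 0.3215, 0.0194]), (0.89, [0.4998, 0.06, 0.0376]), (0.56, [0.1828, -0.3459, 0.0162])]
handle_grip [(0.76, [0.5772, -0.1432, 0.1178])]
handle_hinge [(0.58, [0.5827, -0.0611, 0.0214])]
clamp_arm [(0.68, [0.5836, -0.0609, 0.0162]), (0.6, [0.5707, -0.0464, 0.1196])]
tape [(0.88, [0.6996, -0.1583, 0.0554])]
glue [(0.91, [0.3101, -0.4049, 0.1283]), (0.59, [0.58, -0.0595, 0.0154])]
1.1 [ 0.20727786 -0.53632824  0.40478132] [[0.933, 0.36, 0.0], [0.36, -0.933, -0.0], [-0.0, 0.0, -1.0]] 0.172
```

View pics/top0.png

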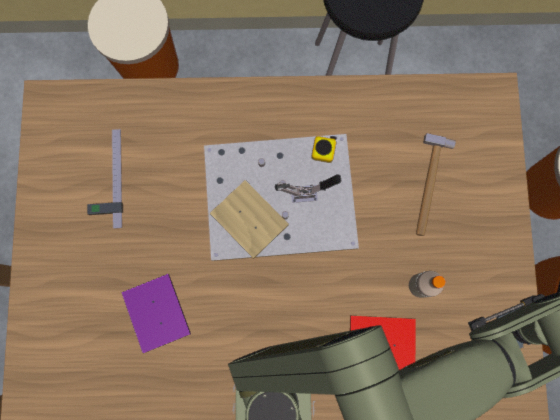

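View pics/scene0.png

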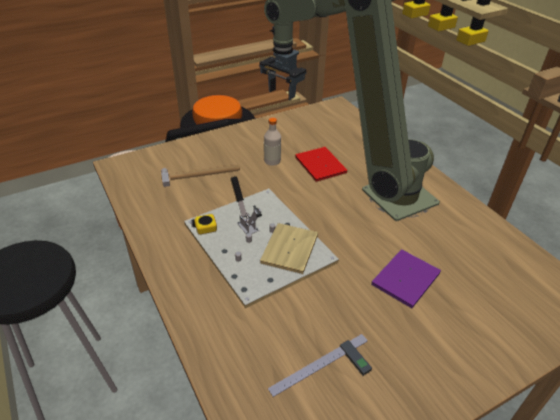

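The top picture shows the board with corners at about (205,145), (348,135), (357,250) and (211,259). The panel's corners are at (245,181), (289,222), (255,256) and (211,213), the end dog is at (262,162), the near dog at (285,215) and the handle grip at (330,183). Purple and red look-alikes lie on the bench. Next I'll fit the poses.

```bash
cat >> h.py <<'E'
def rect(n,region,z):
    ys,xs=np.nonzero(region); 
    cs,_=cv2.findContours(region.astype(np.uint8),cv2.RETR_EXTERNAL,cv2.CHAIN_APPROX_NONE)
    c=max(cs,key=cv2.contourArea)[:,0,:]
    P=np.array([ray(n,u,v,z)[:2]*1000 for u,v in c]).astype(np.float32)
    (cx,cy),(w,h),a=cv2.minAreaRect(P)
    return np.round([cx,cy,w,h,a],1), P
def panel(n="top",near=(0.52,0.03),snap=True):
    if snap: imaging.snapshot(n)
    out=[]
    for d in models.silhouettes("panel_center",n):
        r,P=rect(n,np.array(d["region"]),0.036)
        if np.hypot(r[0]/1000-near[0],r[1]/1000-near[1])<0.15: out.append((round(d["conf"],2),r.tolist()))
    return out
E
python3 - <<'E'
from h import *
from scipy.optimize import least_squares
im=save("top","top1.png")
for d in models.silhouettes("jig","top")[:2]:
    r,P=rect("top",np.array(d["region"]),0.018); print(d["conf"],r)
print(panel("top",snap=False))
# panel ray-corners
for uv in [(245,181),(289,222),(255,256),(211,213)]: print('panel',np.round(ray("top",*uv,0.036),4))
for uv in [(205,145),(348,135),(357,250),(211,259)]: print('jig',np.round(ray("top",*uv,0.018),4))
for uv in [(262,162),(285,215),(280,185)]: print('dog',np.round(ray("top",*uv,0.046),4))
print(panel("scene"))
K,T=cam("top");print(T[:3,3],K[0,0])
cv2.imwrite('pics/crop.png',cv2.resize(im[120:275,190:370,::-1],None,fx=4,fy=3.87,interpolation=cv2.INTER_CUBIC))
E
```

```text
0.93 [571.8 -26.1 342.  420.2   4. ]
[(0.78, [504.2, 62.1, 185.2, 143.3, 43.8])]
panel [0.6132 0.0729 0.036 ]
panel [ 0.4922 -0.0514  0.036 ]
panel [0.3968 0.0455 0.036 ]
panel [0.5211 0.1699 0.036 ]
jig [0.7281 0.1915 0.018 ]
jig [ 0.7524 -0.2295  0.018 ]
jig [ 0.4121 -0.2431  0.018 ]
jig [0.3918 0.1711 0.018 ]
dog [0.666  0.0234 0.046 ]
dog [ 0.5107 -0.0402  0.046 ]
dog [ 0.5976 -0.0273  0.046 ]
[(0.82, [508.0, 71.1, 198.1, 143.8, 42.8])]
[ 0.23694544 -0.02115683  1.55790253] 545.0040914626281
```

View pics/crop.png

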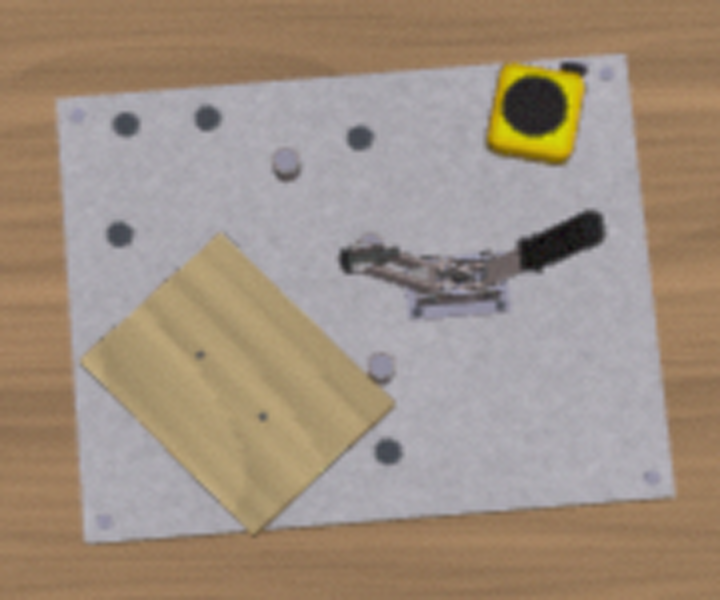

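The crop puts the near dog at pixel (285,215), in contact with the panel's -y edge, and the end dog at (261,162). The panel is turned about 40° relative to the board, and the board itself is turned about 4°. I'll close the fingers and move to a standoff beside the +x +y corner.

```bash
python3 -m crank '[[0.1,0.1,0.2,0,0,0],[0.2,0.2,0.4,0,0,0],[0.3,0.35,0.5,0,0,0],[0.45,0.5,0.5,0,0,0],[0.6,0.6,0.5,0,0,0],[0.7,0.75,0.5,0,0,0],[0.8,0.9,0.5,0,0,0],[0.9,1,0.5,0,0,0]]' 0 20 >/dev/null
R='x'
for i in 1 2; do python3 -m crank '[[0.1,0.12,0,0,0,0],[0.2,0.25,0,0,0,0],[0.3,0.37,0,0,0,0],[0.45,0.5,0,0,0,0],[0.6,0.62,0,0,0,0],[0.7,0.75,0,0,0,0],[0.8,0.9,0,0,0,0],[0.9,1,0,0,0,0]]' >/dev/null; done
for i in 1 2 3 4; do python3 -m crank '[[0,0.12,0,0,0,0],[0,0.25,0,0,0,0],[0,0.37,0,0,0,0],[0,0.5,0,0,0,0],[0,0.62,0,0,0,0],[0,0.75,0,0,0,0],[0,0.9,0,0,0,0],[0,1,0,0,0,0]]' | tail -3; done
python3 -c "
from h import *
s=status.get_state();print(s['time_s'],s['tool_pos'],np.round(s['tool_rot'],2).tolist(),s['gripper_width'],s['contact_force'])"
```

```text
contact_force: [-0.9, -0.4, 0.7]
gripper_width: 0.004
finger_force: 0.0
contact_force: [0.1, -0.7, 0.9]
gripper_width: 0.009
finger_force: 0.0
contact_force: [0.4, 0.5, -0.2]
gripper_width: 0.004
finger_force: 0.0
contact_force: [-0.4, 0.5, -0.3]
gripper_width: 0.005
finger_force: 0.0
6.95 [0.477279   0.16504747 0.45474112] [[0.93, 0.36, -0.0], [0.36, -0.93, 0.0], [0.0, -0.0, -1.0]] 0.0045674651516705 [-0.36473351  0.5264706  -0.30159155]
```

```bash
python3 -m crank '[[0,0.1,-0.12,0,0,0],[0,0.2,-0.25,0,0,0],[0,0.3,-0.37,0,0,0],[0,0.3,-0.5,0,0,0],[0,0.3,-0.62,0,0,0],[0,0.3,-0.75,0,0,0],[0,0.3,-0.9,0,0,0],[0,0.3,-1,0,0,0]]' >/dev/null
python3 -m crank '[[0,0,-0.12,0,0,0],[0,0,-0.25,0,0,0],[0,0,-0.37,0,0,0],[0,0,-0.5,0,0,0],[0,0,-0.62,0,0,0],[0,0,-0.75,0,0,0],[0,0,-0.9,0,0,0],[0,0,-1,0,0,0]]' >/dev/null
python3 -m crank '[[0,0,-0.06,0,0,0],[0,0,-0.12,0,0,0],[0,0,-0.18,0,0,0],[0,0,-0.24,0,0,0],[0,0,-0.3,0,0,0],[0,0,-0.36,0,0,0],[0,0,-0.39,0,0,0],[0,0,-0.41,0,0,0]]'
python3 -m crank '[[0.02,-0.02,0,0,0,0],[0.05,-0.05,0,0,0,0],[0.08,-0.08,0,0,0,0],[0.11,-0.11,0,0,0,0],[0.14,-0.14,0,0,0,0],[0.17,-0.17,0,0,0,0],[0.2,-0.2,0,0,0,0],[0.2,-0.2,0,0,0,0]]'
python3 -c "
from h import *
print(panel())"
```

```text
time_s: 9.35
tool_pos: [0.4773, 0.1937, 0.2134]
tool_rot: [[0.933, 0.36, -0.0], [0.36, -0.933, -0.0], [-0.0, 0.0, -1.0]]
contact_force: [-0.6, -0.1, -0.6]
gripper_width: 0.006
finger_force: 0.0
time_s: 10.15
tool_pos: [0.4976, 0.1733, 0.2137]
tool_rot: [[0.933, 0.36, 0.0], [0.36, -0.933, -0.0], [0.0, 0.0, -1.0]]
contact_force: [-0.3, 0.0, 1.1]
gripper_width: 0.007
finger_force: 0.0
[(0.71, [502.8, 61.9, 182.6, 140.8, 43.8]), (0.59, [567.9, -27.1, 344.4, 423.1, 4.0])]
```

```bash
python3 -m crank '[[0.03,-0.03,0,0,0,0],[0.07,-0.06,0,0,0,0],[0.11,-0.09,0,0,0,0],[0.15,-0.12,0,0,0,0],[0.19,-0.15,0,0,0,0],[0.23,-0.18,0,0,0,0],[0.27,-0.21,0,0,0,0],[0.31,-0.24,0,0,0,0]]'
python3 -c "
from h import *
print(panel())"
```

```text
time_s: 11.05
tool_pos: [0.5288, 0.1496, 0.2139]
tool_rot: [[0.933, 0.36, 0.001], [0.36, -0.933, 0.0], [0.001, -0.0, -1.0]]
contact_force: [0.1, 4.4, -0.7]
gripper_width: 0.004
finger_force: 1.9
[(0.93, [508.2, 44.9, 184.2, 139.4, 26.2]), (0.42, [569.2, -27.3, 340.4, 412.6, 4.0])]
```

```bash
python3 -m crank '[[0.04,-0.02,0,0,0,0],[0.08,-0.04,0,0,0,0],[0.12,-0.06,0,0,0,0],[0.16,-0.08,0,0,0,0],[0.2,-0.11,0,0,0,0],[0.24,-0.13,0,0,0,0],[0.28,-0.15,0,0,0,0],[0.32,-0.17,0,0,0,0]]'
python3 -c "
from h import *
print(panel())"
```

```text
time_s: 11.95
tool_pos: [0.5628, 0.1352, 0.2148]
tool_rot: [[0.934, 0.357, 0.009], [0.357, -0.934, 0.008], [0.011, -0.004, -1.0]]
contact_force: [3.1, 16.4, -1.4]
gripper_width: 0.002
finger_force: 7.4
[(0.69, [523.3, 28.5, 184.7, 112.5, 11.2])]
```

```bash
python3 -c "
from h import *
a=save('top','t3.png');b=save('scene','s3.png')
print(panel('scene',snap=False))
A=cv2.resize(a[120:275,190:370,::-1],(464,400),interpolation=cv2.INTER_CUBIC);B=cv2.resize(b[160:310,180:350,::-1],(336,400),interpolation=cv2.INTER_CUBIC)
cv2.imwrite('pics/c3.png',np.hstack([A,B]))"
```

```text
[(0.84, [583.8, 67.7, 76.6, 153.6, 8.9])]
```

View pics/c3.png

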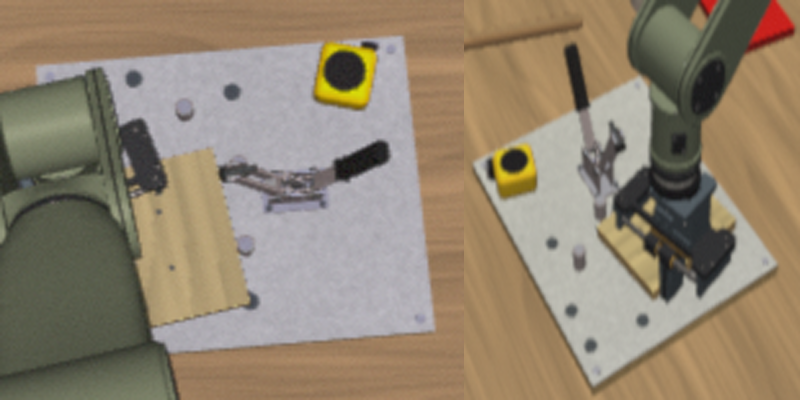

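The panel is now about 7° off flush and has crept towards -x. Its +x end is well clear of the end dog at crop pixel (185,108). I'll finish with a push mostly along -y.

```bash
python3 -m crank '[[0.01,-0.01,0,0,0,0],[0.02,-0.02,0,0,0,0],[0.03,-0.04,0,0,0,0],[0.04,-0.05,0,0,0,0],[0.05,-0.06,0,0,0,0],[0.06,-0.08,0,0,0,0],[0.07,-0.09,0,0,0,0],[0.07,-0.09,0,0,0,0]]'
python3 -c "
from h import *
from h import models as m
imaging.snapshot('top')
for d in m.silhouettes('panel_center','top'):
    r,P=rect('top',np.array(d['region']),.036)
    if abs(r[0]-530)<60 and abs(r[1]-30)<60:
        print(d['conf'],r)
        # lower-edge (min y) line
        b=(P-[571.8,-26.1])@np.array([[.9978,-.0663],[.0663,.9978]])
        for lo in range(-140,100,20):
            q=b[(b[:,0]>lo)&(b[:,0]<lo+20)]
            if len(q): print(lo,q[:,1].min().round(1),end='; ')
        print(b[:,0].min(),b[:,0].max())
"
```

```text
time_s: 13.0
tool_pos: [0.5727, 0.1293, 0.2168]
tool_rot: [[0.935, 0.355, 0.021], [0.355, -0.935, 0.015], [0.025, -0.007, -1.0]]
contact_force: [9.7, 27.1, -1.3]
gripper_width: 0.004
finger_force: 13.0
0.67 [529.7  23.9 183.2 102.5   8.5]
-140 -5.4; -120 -4.0; -100 -2.3; -80 -0.9; -60 0.3; -40 1.8; -20 3.4; 0 7.3; 20 10.5; 40 9.5; -131.06559788223262 54.326722927608536
```

The push line has got close to friction-locking, because the panel's top face swings +x as it turns. I'll carry the tool along +x.

```bash
cat >> h.py <<'E'
def pan():
    imaging.snapshot('top')
    for d in models.silhouettes('panel_center','top'):
        r,P=rect('top',np.array(d['region']),.036)
        if abs(r[0]-530)<60 and abs(r[1]-30)<60 and r[3]<300:
            print(d['conf'],r)
            b=(P-[571.8,-26.1])@np.array([[.9978,-.0663],[.0663,.9978]])
            for lo in range(-140,100,20):
                q=b[(b[:,0]>lo)&(b[:,0]<lo+20)]
                if len(q): print(lo,q[:,1].min().round(1),end='; ')
            print(b[:,0].min(),b[:,0].max())
E
python3 -m crank '[[0.03,0,0,0,0,0],[0.06,0,0,0,0,0],[0.09,0,0,0,0,0],[0.12,0,0,0,0,0],[0.15,0,0,0,0,0],[0.19,0,0,0,0,0],[0.22,0,0,0,0,0],[0.25,0,0,0,0,0]]'
python3 -c "
from h import *
pan()"
```

```text
time_s: 13.9
tool_pos: [0.591, 0.1269, 0.2136]
tool_rot: [[0.934, 0.356, -0.006], [0.356, -0.934, 0.008], [-0.002, -0.009, -1.0]]
contact_force: [-7.7, 19.6, 5.2]
gripper_width: 0.009
finger_force: 9.8
0.69 [532.9  20.2 183.7 101.3   3.4]
-140 0.4; -120 -1.2; -100 -1.4; -80 1.2; -60 0.5; -40 -2.0; -20 -0.8; 0 -1.5; 20 1.9; 40 0.7; -127.93043258491512 55.94758662323002
```

The panel is flush with the pair and its -x end is at board x of about -126 mm. I'll retreat, lift and go round to the -x end.

```bash
python3 -m crank '[[0,0.1,0,0,0,0],[0,0.2,0,0,0,0],[0,0.3,0.1,0,0,0],[0,0.3,0.2,0,0,0],[0,0.3,0.35,0,0,0],[0,0.3,0.5,0,0,0],[0,0.3,0.6,0,0,0],[0,0.3,0.7,0,0,0]]' >/dev/null
python3 -m crank '[[-0.12,-0.07,0,0,0,-0.006],[-0.25,-0.14,0,0,0,-0.012],[-0.37,-0.2,0,0,0,-0.018],[-0.5,-0.28,0,0,0,-0.024],[-0.62,-0.35,0,0,0,-0.03],[-0.75,-0.42,0,0,0,-0.036],[-0.88,-0.5,0,0,0,-0.042],[-1,-0.56,0,0,0,-0.048]]' >/dev/null
python3 -m crank '[[-0.12,-0.07,0,0,0,0],[-0.25,-0.14,0,0,0,0],[-0.37,-0.2,0,0,0,0],[-0.5,-0.28,0,0,0,0],[-0.62,-0.35,0,0,0,0],[-0.75,-0.42,0,0,0,0],[-0.88,-0.5,0,0,0,0],[-0.96,-0.56,0,0,0,0]]' >/dev/null
python3 -m crank '[[0,0,-0.1,0,0,0],[0,0,-0.2,0,0,0],[0,0,-0.3,0,0,0],[0,0,-0.4,0,0,0],[0,0,-0.5,0,0,0],[0,0,-0.6,0,0,0],[0,0,-0.68,0,0,0],[0,0,-0.7,0,0,0]]'
python3 -c "
from h import *
pan()"
```

```text
time_s: 17.2
tool_pos: [0.396, 0.0417, 0.2127]
tool_rot: [[0.998, 0.067, -0.002], [0.067, -0.998, -0.0], [-0.002, 0.0, -1.0]]
contact_force: [0.2, 0.5, -0.5]
gripper_width: 0.002
finger_force: 0.0
0.98 [536.2  42.5 174.4 144.7   3.3]
-120 1.9; -100 2.9; -80 1.2; -60 -0.4; -40 -1.5; -20 0.6; 0 1.4; 20 1.9; 40 0.7; -118.75873282047267 56.76808904708867
```

```bash
python3 -m crank '[[0.06,0.005,0,0,0,0],[0.12,0.01,0,0,0,0],[0.18,0.013,0,0,0,0],[0.25,0.017,0,0,0,0],[0.32,0.02,0,0,0,0],[0.38,0.025,0,0,0,0],[0.45,0.03,0,0,0,0],[0.5,0.033,0,0,0,0]]'
python3 -m crank '[[0.02,0,0,0,0,0],[0.04,0,0,0,0,0],[0.06,0.005,0,0,0,0],[0.08,0.006,0,0,0,0],[0.09,0.006,0,0,0,0],[0.1,0.006,0,0,0,0],[0.1,0.007,0,0,0,0],[0.1,0.007,0,0,0,0]]'
python3 -c "
from h import *
pan()"
```

```text
time_s: 18.1
tool_pos: [0.4462, 0.0449, 0.2135]
tool_rot: [[0.998, 0.067, -0.002], [0.067, -0.998, -0.0], [-0.002, 0.0, -1.0]]
contact_force: [-1.4, 0.4, -1.8]
gripper_width: 0.002
finger_force: 0.8
time_s: 18.9
tool_pos: [0.4564, 0.0456, 0.2138]
tool_rot: [[0.998, 0.067, 0.0], [0.067, -0.998, -0.0], [0.0, 0.0, -1.0]]
contact_force: [-1.5, -0.9, -1.8]
gripper_width: 0.006
finger_force: 0.7
0.71 [584.5  44.9 138.5 138.4   3.1]
-60 2.5; -40 1.3; -20 2.1; 0 1.4; 20 4.7; 40 0.2; 60 1.5; 80 4.1; -52.584288680419874 86.74656012176519
```

```bash
python3 -m crank '[[0.01,0,0,0,0,0],[0.01,0,0,0,0,0],[0.02,0,0,0,0,0],[0.02,0,0,0,0,0],[0.03,0.002,0,0,0,0],[0.03,0.002,0,0,0,0],[0.04,0.002,0,0,0,0],[0.04,0.002,0,0,0,0]]' | grep -E "pos|contact"
python3 -m crank '[[0.01,0,0,0,0,0],[0.01,0,0,0,0,0],[0.02,0,0,0,0,0],[0.02,0,0,0,0,0],[0.03,0.002,0,0,0,0],[0.03,0.002,0,0,0,0],[0.03,0.002,0,0,0,0],[0.03,0.002,0,0,0,0]]' | grep -E "pos|contact"
python3 -c "
from h import *
pan()"
```

```text
tool_pos: [0.4603, 0.0459, 0.2138]
contact_force: [-3.3, 0.1, 2.0]
tool_pos: [0.4616, 0.046, 0.2136]
contact_force: [-9.0, -0.3, 7.2]
```

Force jumped to 9 N, so the end dog has been reached. I'll back off, lift clear and look.

```bash
python3 -m crank '[[-0.1,0,0,0,0,0],[-0.2,0,0,0,0,0],[-0.3,0,0.1,0,0,0],[-0.3,0,0.25,0,0,0],[-0.3,0,0.4,0,0,0],[-0.3,0,0.6,0,0,0],[-0.3,0,0.8,0,0,0],[-0.3,0,1,0,0,0]]' |grep -E "time|pos"
python3 -m crank '[[0,-0.12,0.1,0,0,0],[0,-0.25,0.2,0,0,0],[0,-0.37,0.2,0,0,0],[0,-0.5,0.2,0,0,0],[0,-0.62,0.2,0,0,0],[0,-0.75,0.2,0,0,0],[0,-0.88,0.2,0,0,0],[0,-1,0.2,0,0,0]]' |grep -E "time|pos"
python3 -c "
from h import *
pan()
print(find('handle_grip','top'))
a=save('top','t4.png');b=save('scene','s4.png')
print(find('handle_grip','scene'))
A=cv2.resize(a[120:275,190:370,::-1],(464,400),interpolation=cv2.INTER_CUBIC);B=cv2.resize(b[160:310,180:350,::-1],(336,400),interpolation=cv2.INTER_CUBIC)
cv2.imwrite('pics/c4.png',np.hstack([A,B]))"
```

```text
time_s: 21.5
tool_pos: [0.4329, 0.0461, 0.3154]
time_s: 22.3
tool_pos: [0.4332, -0.0552, 0.3335]
0.58 [5.669e+02 4.690e+01 1.855e+02 1.381e+02 1.000e-01]
-100 79.5; -80 52.4; -60 45.2; -40 40.8; -20 33.6; 0 17.8; 20 4.7; 40 0.2; 60 0.0; 80 1.2; -90.16403951087948 90.58608456024174
[(0.87, array([ 0.5809, -0.1445,  0.1176]))]
[(0.56, array([ 0.5848, -0.1436,  0.1251]))]
```

View pics/c4.png

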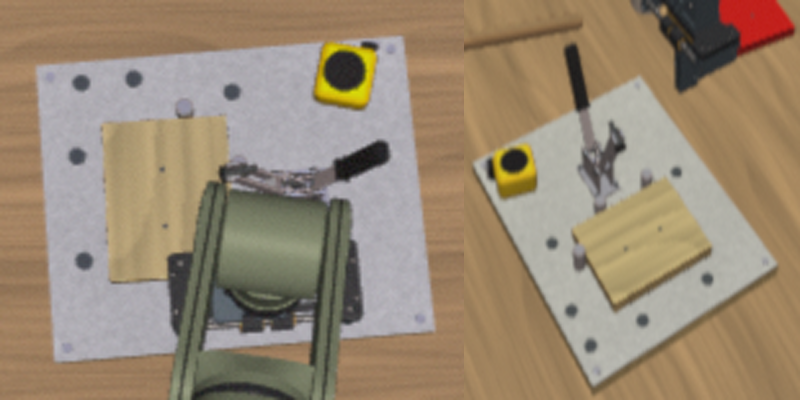

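The panel sits flush on the pair and against the end dog, with x from -90 to +90.6 mm in the board's frame. Now the handle, which I'll press from above on its +y side along its arc.

```bash
python3 -m crank '[[0,0,0.2,0,0,0],[0,0,0.4,0,0,0],[0.1,-0.05,0.6,0,0,0],[0.22,-0.1,0.6,0,0,0],[0.35,-0.15,0.6,0,0,0],[0.47,-0.2,0.6,0,0,0],[0.6,-0.25,0.6,0,0,0],[0.72,-0.28,0.6,0,0,0]]' |grep -E "time|pos"
python3 -m crank '[[0.1,-0.05,0,0,0,0],[0.2,-0.1,0,0,0,0],[0.3,-0.15,0,0,0,0],[0.4,-0.18,0,0,0,0],[0.5,-0.2,0,0,0,0],[0.6,-0.23,0,0,0,0],[0.68,-0.26,0,0,0,0],[0.72,-0.28,0,0,0,0]]' |grep -E "time|pos"
python3 -m crank '[[0,0,-0.05,0,0,0],[0,0,-0.1,0,0,0],[0,0,-0.16,0,0,0],[0,0,-0.22,0,0,0],[0,0,-0.28,0,0,0],[0,0,-0.34,0,0,0],[0,0,-0.4,0,0,0],[0,0,-0.45,0,0,0]]'|grep -E "time|pos|contact"
python3 -m crank '[[0,-0.02,0,0,0,0],[0,-0.05,0,0,0,0],[0,-0.08,0,0,0,0],[0,-0.11,0,0,0,0],[0,-0.14,0,0,0,0],[0,-0.17,0,0,0,0],[0,-0.2,0,0,0,0],[0,-0.23,0,0,0,0]]'|grep -E "time|pos|contact"
```

```text
time_s: 23.4
tool_pos: [0.5065, -0.0824, 0.3928]
time_s: 24.2
tool_pos: [0.5781, -0.1102, 0.3937]
time_s: 25.0
tool_pos: [0.5772, -0.1099, 0.3482]
contact_force: [-0.1, -1.1, -0.8]
time_s: 25.8
tool_pos: [0.5773, -0.1332, 0.3488]
contact_force: [0.7, -0.1, 0.8]
```

```bash
python3 -m crank '[[0,-0.08,-0.03,0,0,0],[0.01,-0.16,-0.06,0,0,0],[0.01,-0.23,-0.1,0,0,0],[0.02,-0.3,-0.14,0,0,0],[0.02,-0.37,-0.2,0,0,0],[0.03,-0.43,-0.25,0,0,0],[0.03,-0.49,-0.31,0,0,0],[0.04,-0.54,-0.365,0,0,0]]'|grep -E "time|pos|contact"
python3 -m crank '[[0,-0.04,-0.06,0,0,0],[0,-0.08,-0.13,0,0,0],[0.01,-0.12,-0.2,0,0,0],[0.01,-0.16,-0.28,0,0,0],[0.01,-0.19,-0.36,0,0,0],[0.02,-0.21,-0.44,0,0,0],[0.02,-0.23,-0.52,0,0,0],[0.02,-0.24,-0.58,0,0,0]]'|grep -E "time|pos|contact"
python3 -c "
from h import *
a=save('scene','s5.png')
cv2.imwrite('pics/c5.png',cv2.resize(a[140:310,150:350,::-1],(700,595),interpolation=cv2.INTER_CUBIC))"
```

```text
time_s: 26.6
tool_pos: [0.5812, -0.1875, 0.3116]
contact_force: [-0.7, 0.4, 0.3]
time_s: 27.4
tool_pos: [0.5833, -0.2111, 0.2535]
contact_force: [0.2, 0.2, 1.1]
```

View pics/c5.png

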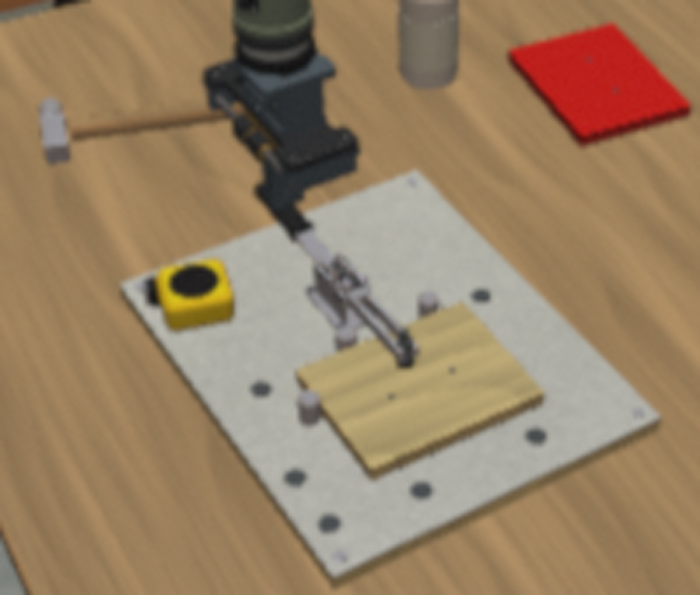

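The handle is nearly level, with the gripper over the grip at (285,200), and the pad at (405,355) is over the panel. I'll press the last few millimetres, stopping on force.

```bash
python3 -m crank '[[0,0,-0.01,0,0,0],[0,0,-0.02,0,0,0],[0,0,-0.03,0,0,0],[0,0,-0.04,0,0,0],[0,0,-0.05,0,0,0],[0,0,-0.05,0,0,0],[0,0,-0.05,0,0,0],[0,0,-0.05,0,0,0]]'|grep -E "time|pos|contact"
python3 -m crank '[[0,0,-0.01,0,0,0],[0,0,-0.01,0,0,0],[0,0,-0.02,0,0,0],[0,0,-0.02,0,0,0],[0,0,-0.03,0,0,0],[0,0,-0.03,0,0,0],[0,0,-0.03,0,0,0],[0,0,-0.03,0,0,0]]'|grep -E "time|pos|contact"
```

```text
time_s: 28.25
tool_pos: [0.5832, -0.2109, 0.2505]
contact_force: [-2.6, 1.3, 5.4]
time_s: 29.05
tool_pos: [0.583, -0.2108, 0.2503]
contact_force: [-7.3, 1.8, 20.2]
```

It has hit a hard stop at exactly the level height (TCP 0.2503, 20 N). I'll lift straight up, clear the area and check.

```bash
python3 -m crank '[[0,0,0.1,0,0,0],[0,0,0.2,0,0,0],[0,0,0.3,0,0,0],[0,0,0.45,0,0,0],[0,0,0.6,0,0,0],[0,0,0.75,0,0,0],[0,0,0.9,0,0,0],[0,0,1,0,0,0]]'>/dev/null
for i in 1 2; do python3 -m crank '[[-0.1,-0.1,0.05,0,0,0],[-0.2,-0.2,0.1,0,0,0],[-0.3,-0.3,0.15,0,0,0],[-0.45,-0.45,0.2,0,0,0],[-0.6,-0.6,0.25,0,0,0],[-0.75,-0.75,0.3,0,0,0],[-0.9,-0.9,0.3,0,0,0],[-0.9,-0.9,0.3,0,0,0]]'|grep -E "time|pos|contact"; done
python3 -c "
from h import *
pan()
a=save('top','t6.png');b=save('scene','s6.png')
print(find('handle_grip','top'),find('handle_grip','scene'))
A=cv2.resize(a[120:275,190:370,::-1],(464,400),interpolation=cv2.INTER_CUBIC);B=cv2.resize(b[160:310,180:350,::-1],(336,400),interpolation=cv2.INTER_CUBIC)
cv2.imwrite('pics/c6.png',np.hstack([A,B]))"
```

```text
time_s: 30.65
tool_pos: [0.4909, -0.3029, 0.3762]
contact_force: [0.4, 1.3, -0.8]
time_s: 31.45
tool_pos: [0.4016, -0.3926, 0.4069]
contact_force: [-0.0, -0.3, 0.0]
[(0.9, array([ 0.5849, -0.1778,  0.0546]))] [(0.67, array([ 0.5856, -0.1726,  0.0582]))]
```

View pics/c6.png

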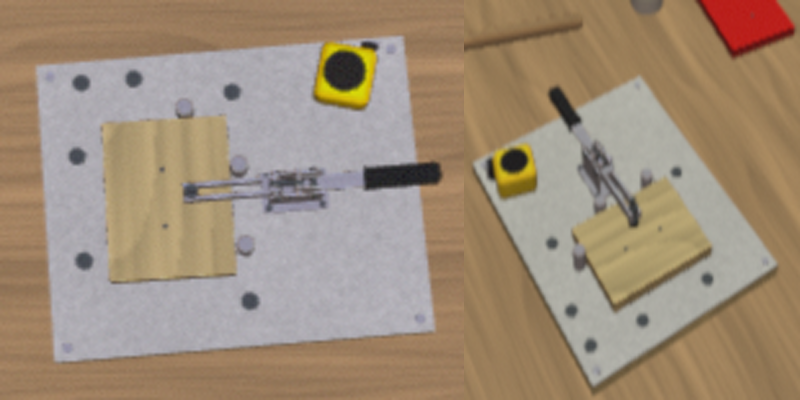

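The clamp is fully closed with its pad at crop pixel (190,190), on the panel. There may be a small angle between the panel's edge and the dogs, so I'll measure that precisely before handing in.

```bash
python3 - <<'E'
from h import *
im=cv2.imread('pics/t6.png'); hsv=cv2.cvtColor(im,cv2.COLOR_BGR2HSV)
x0,y0,x1,y1=200,130,370,265
def fit(pts,z):
    P=np.array([ray("top",u,v,z)[:2]*1000 for u,v in pts],np.float32)
    vx,vy,px,py=cv2.fitLine(P,cv2.DIST_HUBER,0,.01,.01).ravel()
    return np.degrees(np.arctan2(vy,vx))%180,np.array([px,py])
sat=hsv[:,:,1].astype(float)
def edge(row,c0,c1,sign):  # subpixel crossing of saturation mid level
    s=sat[row,c0:c1+1]; mid=55
    for i in range(len(s)-1):
        if (s[i]-mid)*(s[i+1]-mid)<=0 and (s[i+1]-s[i])*sign>0: return c0+i+(mid-s[i])/(s[i+1]-s[i])
print(sat[200,225:300].astype(int), sat[200,200:240].astype(int), sat[200,345:365].astype(int))
L=[];R=[];BL=[];BR=[]
for r in range(168,226):
    e=edge(r,215,245,1); L+= [(e,r)] if e else []
    if not 185<r<200:
        e=edge(r,270,288,-1); R+=[(e,r)] if e else []
for r in range(155,250):
    e=edge(r,195,222,-1); BL+=[(e,r)] if e else []
    if not 180<r<197:
        e=edge(r,340,366,1); BR+=[(e,r)] if e else []
for n,p,z in(("L",L,.036),("R",R,.036),("BL",BL,.018),("BR",BR,.018)): print(n,len(p),fit(p,z))
E
python3 -c "
import cv2
a=cv2.imread('pics/t6.png')
cv2.imwrite('pics/c7.png',cv2.resize(a[155:235,225:295],None,fx=8,fy=7,interpolation=cv2.INTER_CUBIC))"
```

```text
[10 12 12 11 10 10 65 87 87 86 90 91 85 88 86 86 86 84 87 86 85 87 90 88
 90 91 86 86 89 88 87 89 90 88 87 86 86 87 86 84 86 86 85 86 87 86 86 91
 86 87 89 85 86 86 72  9 10 10  7 10 10 10 15  9  7  9 10 30 31 27 32 28
 26 33 30] [101 103  98 103 103  99  86  34   9   8  11   9   9  10  10  10  11   9
   8   8   9   9  10   9  13  10  12  12  11  10  10  65  87  87  86  90
  91  85  88  86] [ 10   9  10   8  10   9  11   4  31  92 102 104 108 103 105 101 103 101
 105 103]
L 58 (np.float32(2.935463), array([561.77545, 113.71734], dtype=float32))
R 44 (np.float32(2.9685965), array([552.60126 , -24.979849], dtype=float32))
BL 95 (np.float32(4.0189123), array([557.626  , 184.53044], dtype=float32))
BR 79 (np.float32(4.0544443), array([ 541.96686, -239.06432], dtype=float32))
```

View pics/c7.png

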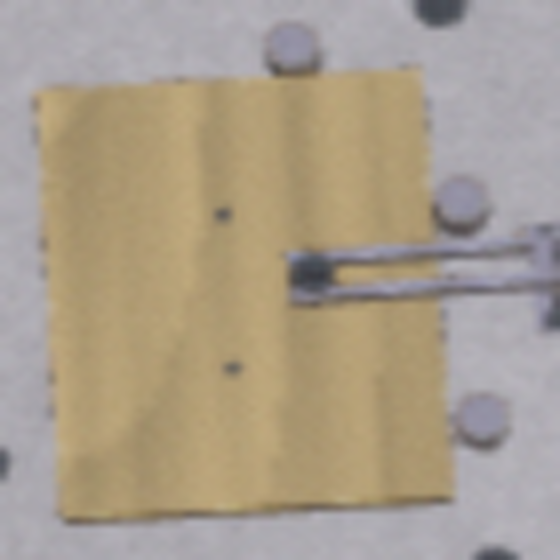

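The fits give the panel's edge at 2.95° and the board at 4.03°. The panel touches the far and end dogs, with about 1.7 mm of gap at the near dog. I'll seat that corner by pressing on the +y side at its -x end; pivoting between the far and end dogs keeps the end contact.

```bash
for i in 1 2; do python3 -m crank '[[0.05,0.1,0,0,0,0],[0.1,0.2,0,0,0,0],[0.15,0.3,0,0,0,0],[0.2,0.45,0,0,0,0],[0.26,0.6,0,0,0,0],[0.32,0.75,0,0,0,0],[0.38,0.9,0,0,0,0],[0.44,1,0,0,0,0]]' >/dev/null; done
for i in 1 2 3; do python3 -m crank '[[0,0.12,-0.03,0,0,0],[0,0.25,-0.06,0,0,0],[0,0.37,-0.1,0,0,0],[0,0.5,-0.14,0,0,0],[0,0.62,-0.18,0,0,0],[0,0.75,-0.22,0,0,0],[0,0.88,-0.26,0,0,0],[0,1,-0.3,0,0,0]]' >/dev/null; done
python3 -m crank '[[0,0.1,-0.05,0,0,0],[0,0.2,-0.1,0,0,0],[0,0.3,-0.2,0,0,0],[0,0.38,-0.3,0,0,0],[0,0.38,-0.5,0,0,0],[0,0.38,-0.7,0,0,0],[0,0.38,-0.9,0,0,0],[0,0.38,-1,0,0,0]]' |grep -E "time|pos|contact"
```

```text
time_s: 36.55
tool_pos: [0.4906, 0.1471, 0.2141]
contact_force: [-0.2, 0.7, 0.3]
```

```bash
python3 -m crank '[[0,-0.03,0,0,0,0],[0,-0.06,0,0,0,0],[0,-0.09,0,0,0,0],[0,-0.12,0,0,0,0],[0,-0.15,0,0,0,0],[0,-0.18,0,0,0,0],[0,-0.2,0,0,0,0],[0,-0.2,0,0,0,0]]' |grep -E "time|pos|contact"
python3 -m crank '[[0,-0.01,0,0,0,0],[0,-0.02,0,0,0,0],[0,-0.02,0,0,0,0],[0,-0.03,0,0,0,0],[0,-0.03,0,0,0,0],[0,-0.04,0,0,0,0],[0,-0.04,0,0,0,0],[0,-0.04,0,0,0,0]]' |grep -E "time|pos|contact"
```

```text
time_s: 37.35
tool_pos: [0.4913, 0.1268, 0.2164]
contact_force: [0.1, 0.7, -0.1]
time_s: 38.15
tool_pos: [0.4913, 0.1231, 0.2163]
contact_force: [-0.2, -0.1, -0.3]
```

```bash
python3 -m crank '[[0,-0.01,0,0,0,0],[0,-0.02,0,0,0,0],[0,-0.02,0,0,0,0],[0,-0.03,0,0,0,0],[0,-0.03,0,0,0,0],[0,-0.04,0,0,0,0],[0,-0.04,0,0,0,0],[0,-0.04,0,0,0,0]]' |grep -E "time|pos|contact"
python3 -m crank '[[0,-0.01,-0.01,0,0,0],[0,-0.01,-0.02,0,0,0],[0,-0.01,-0.02,0,0,0],[0,-0.02,-0.02,0,0,0],[0,-0.02,-0.02,0,0,0],[0,-0.02,-0.02,0,0,0],[0,-0.02,-0.02,0,0,0],[0,-0.02,-0.02,0,0,0]]' |grep -E "time|pos|contact"
```

```text
time_s: 38.95
tool_pos: [0.4911, 0.1194, 0.2163]
contact_force: [-1.2, 5.3, -0.4]
time_s: 39.75
tool_pos: [0.4913, 0.1185, 0.2152]
contact_force: [-3.3, 11.6, 6.5]
```

```bash
python3 -m crank '[[0,-0.01,0,0,0,0],[0,-0.01,0,0,0,0],[0,-0.02,0,0,0,0],[0,-0.02,0,0,0,0],[0,-0.02,0,0,0,0],[0,-0.02,0,0,0,0],[0,-0.02,0,0,0,0],[0,-0.02,0,0,0,0]]' |grep -E "time|pos|contact"
python3 -m crank '[[0,-0.01,0,0,0,0],[0,-0.01,0,0,0,0],[0,-0.02,0,0,0,0],[0,-0.02,0,0,0,0],[0,-0.02,0,0,0,0],[0,-0.02,0,0,0,0],[0,-0.02,0,0,0,0],[0,-0.02,0,0,0,0]]' |grep -E "time|pos|contact"
```

```text
time_s: 40.55
tool_pos: [0.4909, 0.1172, 0.2152]
contact_force: [-4.9, 15.8, 7.4]
time_s: 41.35
tool_pos: [0.4906, 0.1163, 0.2152]
contact_force: [-5.2, 22.7, 7.1]
```

```bash
cat > fit.py <<'E'
from h import *
im=np.array(imaging.snapshot('top')); sat=cv2.cvtColor(np.ascontiguousarray(im),cv2.COLOR_RGB2HSV)[:,:,1].astype(float)
def go(name,rows,c0,c1,sign,z):
    pts=[]
    for r in rows:
        s=sat[r,c0:c1+1]
        i=[i for i in range(len(s)-1) if (s[i]-55)*(s[i+1]-55)<=0 and (s[i+1]-s[i])*sign>0]
        if i: pts.append((c0+i[-1]+(55-s[i[-1]])/(s[i[-1]+1]-s[i[-1]]),r))
    P=np.array([ray("top",u,v,z)[:2]*1000 for u,v in pts],np.float32)
    vx,vy,px,py=cv2.fitLine(P,cv2.DIST_HUBER,0,.01,.01).ravel()
    print(name,len(pts),np.degrees(np.arctan2(vy,vx)),'y at x=510,600:',py+(510-px)*vy/vx,py+(600-px)*vy/vx)
rr=[r for r in range(168,224) if not 183<r<200]
go('R',rr,274,288,-1,.036); go('Rfar',[r for r in rr if r<184],274,288,-1,.036); go('L',range(168,226),215,245,1,.036)
E
python3 fit.py; python3 -c "
import numpy as np
from h import *
print(np.round(ray('top',*np.array([0,0]),.036),3))"
```

```text
R 40 3.9656515 y at x=510,600: -29.3263 -23.087103
Rfar 16 4.1394 y at x=510,600: -29.551495 -23.038006
L 48 14.033975 y at x=510,600: 66.40174 88.89796
[1.194 0.823 0.036]
```

The panel's edge is now at 3.97° against the board's 4.03°, so it is flush. I'll retreat and verify the angle and the end contact.

```bash
python3 -m crank '[[0,0.05,0,0,0,0],[0,0.15,0,0,0,0],[0,0.3,0,0,0,0],[0,0.4,0.1,0,0,0],[0,0.4,0.3,0,0,0],[0,0.4,0.5,0,0,0],[0,0.4,0.7,0,0,0],[0,0.4,0.9,0,0,0]]' |grep -E "time|pos|contact"
python3 -m crank '[[-0.1,0.1,0.1,0,0,0],[-0.2,0.2,0.2,0,0,0],[-0.3,0.3,0.3,0,0,0],[-0.45,0.45,0.4,0,0,0],[-0.6,0.6,0.5,0,0,0],[-0.75,0.75,0.6,0,0,0],[-0.9,0.9,0.7,0,0,0],[-1,1,0.7,0,0,0]]' |grep -E "time|pos|contact"
python3 fit.py
python3 -c "
from h import *
a=save('top','t8.png');b=save('scene','s8.png')
A=cv2.resize(a[155:235,225:295,::-1],(440,520),interpolation=cv2.INTER_CUBIC);B=cv2.resize(b[160:310,180:350,::-1],(336,520),interpolation=cv2.INTER_CUBIC)
cv2.imwrite('pics/c8.png',np.hstack([A,B]))"
```

```text
time_s: 42.2
tool_pos: [0.4913, 0.1536, 0.3057]
contact_force: [0.2, -0.7, -0.2]
time_s: 43.0
tool_pos: [0.3897, 0.2545, 0.3753]
contact_force: [-0.6, 0.0, -0.4]
R 40 4.012571 y at x=510,600: -29.203903 -22.890646
Rfar 16 4.389027 y at x=510,600: -30.095188 -23.1874
L 58 3.867766 y at x=510,600: 109.38586 115.47058
```

View pics/c8.png

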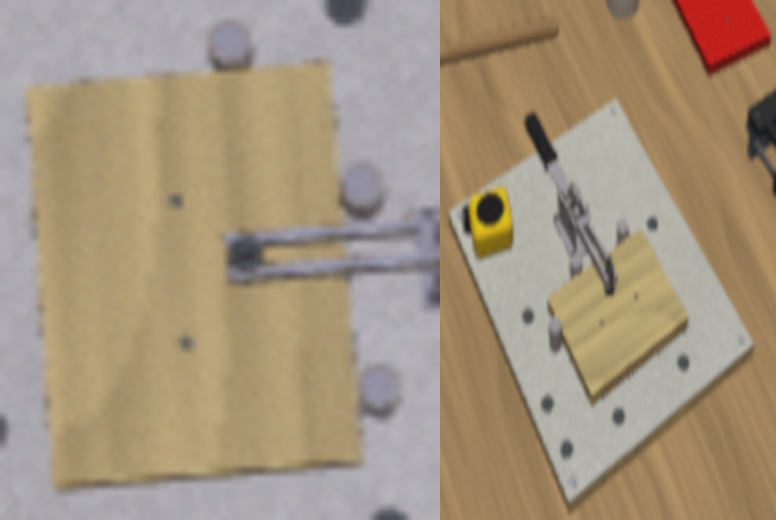

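The panel now lies against both dogs of the pair at (362,190) and (378,390) and the end dog at (230,45), with the clamp down. I'll hand in.

```bash
python3 -c "
from rig import workorder
print(workorder.hand_in())"
```

```text
the job is handed in; nothing more can be done
None
```

I handed the job in at about 43 s: the panel is flush on both dogs and against the end dog, and the clamp is fully down on it; I closed the clamp with about a 1.7 mm gap at the near dog, then pressed that corner home with it still closed.

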